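Pack the calibration kit into its carrier

ROBOT

A 6-joint arm with a two-finger parallel gripper is mounted at the origin on the work surface; the furniture and walls round the work are solid. World frame = base frame: x ahead of the robot, y to its left, z up, the work surface at z = 0. Lengths are in m, angles in rad, forces in N, time in s.
With the tool pointing down it reaches from about 0.3 to 1 m from the base axis. Payload 5.1 kg.
Tool frame: the origin (TCP) lies at the very end of the fingers, on their centre line; the grasp point (between the pads) lies 19 mm behind it; z points along the fingers, y is the line along which they close (so a half turn about z gives the same grasp; the last joint's range is limited). The gripper opens to 95 mm and grips with 3 to 60 N. Pads are 20 mm wide; open, the fingers measure 119 mm over their backs; the gripper's body (75 mm by 180 mm) begins 59 mm behind the grasp point.
Start: joints at [-1.251, 0.124, 1.65, -0, 1.367, -0.083], TCP at [0.255, -0.598, 0.215] pointing down, gripper open.
Joint ranges: [-2.61, 2.61], [-1.02, 2.33], [0.03, 2.71], [-1.35, 4.49], [0.32, 2.68], [-2.91, 2.91]. Speed limits (rad/s): [2.57, 2.57, 3.14, 3.14, 3.14, 3.14].

INTERFACE

Orientations are given as a rotation vector (axis times angle).
In Python, from workcell import bot gives the robot as it stands.
- The arm moves only by the shell command python3 -m handwheel 'ROWS' [OPENING]. ROWS is JSON, one flat list of numbers, 6 for each row, row after row: the shift along the world's x, y, z in mm, then the turn, a rotation vector about the world's x, y, z in rad. A call has 1 to 20 rows; each row is the pose to reach, as a shift and turn from the pose commanded when the call began; what a row does not reach only later rows make up. A row lasts 1/12 s, in which the tool goes at most 41.7 mm and 7.16 degrees, less where a joint would pass 70% of its speed; a pose out of reach is approached as far as the arm can. A call with a gripper value outside its range is refused whole. OPENING is the finger opening in mm, from 0 to 95.1, set as the call begins (- or left out, the last holds). The fingers move at their own pace and stop on an object; the grip force is fixed at half the most. Time passes only in rows, so rows that repeat a pose let the fingers close. It gives the time, the measured TCP pose, the force, the opening and the grip force at its end, in the units of the state.
- bot.get_obs(): the state, without advancing time (a new reading comes with each control period).
- bot.grab_frame(name): name is "scene" or "side" or "wrist"; returns a dict with "color" (420x560x3 uint8, red, green, blue), "camera_matrix" (3x3 intrinsics, pixels), "extrinsics" (4x4, takes a point from camera to world coordinates); the wrist camera has in their place "T_tool_cam" (4x4, takes a point from camera to tool coordinates, whose origin is the TCP and whose axes are the flange's). Camera axes: x right, y up, looking along -z (the intrinsics and any distortion apply to the point x, -y, -z); pixel columns grow to the right and rows downward; lengths in m; the calibration is good to about 2 mm. A picture is of the moment at which its call begins: read the wrist's pose just before it. There is no depth.
- bot.close_job(): hands the job in; it is judged then, once.
The state is a dict: "clock": time; "joint_positions": joint angles; "qd": joint speeds; "joint_torque": joint torques, N m; "position": TCP position; "eef_rot": TCP orientation; "force": force on the tool from outside, world axes, zero at the start; "torque": the same for the moment, N m; "width": opening from 0.0 (shut) to 1.0 (fully open); "gripper_force": force on a finger pad.
Only numpy, scipy, OpenCV 4.12 (cv2) and the standard library are available. Lean on these libraries where they do the work, as an engineer would, in place of code of your own. Each camera call takes 0.05 s, during which the arm holds its last target. There are 200 camera calls.

TASK

Pack the meter's calibration kit into the four-place carrier: stand the small, the medium and the broad, low buffer bottle upright, each all the way down in the round insert made for its size, and seat the table timer upright in the rectangular pocket. Do not tip the bottles, and leave the tall orange-capped bottle and the fattest red-capped stock bottle where they stand.

Things in the scene. Friction and masses are not known exactly. Their poses are not given: they have to be found in the camera images.
- small_bottle_center (a point): White plastic bottle, red screw cap, told from the others by size: body 44 mm across, 88 mm tall over the cap. The cap is 32 mm across and fills the top 22 mm; just under it the bottle widens to the shoulder. Stands upright and turns freely about its axis. The point is on its axis, half-way up (44 mm above its underside).
- medium_bottle_center (a point): White plastic bottle, red screw cap, told from the others by size: body 56 mm across, 113 mm tall over the cap. The cap is 39 mm across and fills the top 22 mm; just under it the bottle widens to the shoulder. Stands upright and turns freely about its axis. The point is on its axis, half-way up (56.5 mm above its underside).
- squat_bottle_center (a point): White plastic bottle, red screw cap, told from the others by size: body 70 mm across, 101 mm tall over the cap. The cap is 46 mm across and fills the top 22 mm; just under it the bottle widens to the shoulder. Stands upright and turns freely about its axis. The point is on its axis, half-way up (50.5 mm above its underside). Broad and low.
- timer_center (a point): Small white table timer standing upright, display and buttons on its front (-x): 66 mm wide (y), 57 mm tall (z), 45 mm deep (x) with the 30 mm wide support foot behind it (+x), which ends 45 mm above the underside; the body alone is 35 mm deep. Grasp it from above, front to back. The point is in the middle of its 66 x 45 mm, 28.5 mm above the underside.
- tall_bottle_center (a point): NOT part of the kit: white plastic bottle with an orange screw cap, 70 mm across and 169 mm tall, the tallest. The point is on its axis, 84.5 mm above its underside. It stays where it is.
- stock_bottle_center (a point): NOT part of the kit: white plastic bottle with a red screw cap, the fattest: 75 mm across and 126 mm tall (cap 48 mm across). The point is on its axis, 63 mm above its underside. It stays where it is.
- insert_small_mouth (a point): White insert block, 90x90 mm, top 50 mm above the worktop, one of 4 side by side (92 mm apart, order varies) in a fixed aluminium carrier with end handles up to 56 mm high. Round hole 52 mm wide, 38 mm deep, mouth bevelled 4 mm. For the small bottle, whose centre then lies 6 mm above this point: centre of the mouth, level with the block's top; z up, y along the row.
- insert_medium_mouth (a point): White insert block, 90x90 mm, top 50 mm above the worktop, one of 4 side by side (92 mm apart, order varies) in a fixed aluminium carrier with end handles up to 56 mm high. Round hole 64 mm wide, 38 mm deep, mouth bevelled 4 mm. For the medium bottle, whose centre then lies 18.5 mm above this point: centre of the mouth, level with the block's top; z up, y along the row.
- insert_large_mouth (a point): White insert block, 90x90 mm, top 50 mm above the worktop, one of 4 side by side (92 mm apart, order varies) in a fixed aluminium carrier with end handles up to 56 mm high. Round hole 78 mm wide, 38 mm deep, mouth bevelled 4 mm. For the squat bottle, whose centre then lies 12.5 mm above this point: centre of the mouth, level with the block's top; z up, y along the row.
- insert_slot_mouth (a point): White insert block, 90x90 mm, top 50 mm above the worktop, one of 4 side by side (92 mm apart, order varies) in a fixed aluminium carrier with end handles up to 56 mm high. Pocket 53 mm (x) by 74 mm (y), 18 mm deep, mouth bevelled 4 mm. For the timer, either way round; its centre then lies 10.5 mm above this point: centre of the mouth, level with the block's top; z up, y along the row.
Not all that is in view belongs to the job. Leave any green or yellow look-alike of the part that bears squat_bottle_center alone. Leave any purple look-alike of the part that bears small_bottle_center alone.

How it is judged:
At the end, for the whole second after the job is handed in: Small, medium and squat bottle stand fully down (5 mm), upright (0.12 rad) and centred (8 mm) in the 52, 64 and 78 mm round inserts, the timer likewise in the rectangular pocket; all released, at rest; the tall and the stock bottle stand within 20 mm of where they were (horizontal distance between small_bottle_center and insert_small_mouth below 0.008 m and z of small_bottle_center in the frame of insert_small_mouth between 0.001 and 0.011 m and angle between each of small_bottle_center, medium_bottle_center, squat_bottle_center, timer_center's own z axis and vertical below 0.12 rad and linear speed of each of small_bottle, medium_bottle, squat_bottle, timer below 0.02 m/s and horizontal distance between medium_bottle_center and insert_medium_mouth below 0.008 m and z of medium_bottle_center in the frame of insert_medium_mouth between 0.0135 and 0.0235 m and horizontal distance between squat_bottle_center and insert_large_mouth below 0.008 m and z of squat_bottle_center in the frame of insert_large_mouth between 0.0075 and 0.0175 m and horizontal distance between timer_center and insert_slot_mouth below 0.008 m and z of timer_center in the frame of insert_slot_mouth between 0.0055 and 0.0155 m and distance of each of tall_bottle_center, stock_bottle_center from where it was at the start of the episode below 0.02 m and angle between each of tall_bottle_center, stock_bottle_center's own z axis and vertical below 0.1 rad); the robot touches nothing.
It fails at once if the tall bottle, which is not part of the kit, is moved (distance of tall_bottle_center from where it was at the start of the episode above 0.02 m).
It fails at once if the stock bottle, which is not part of the kit, is moved (distance of stock_bottle_center from where it was at the start of the episode above 0.02 m).
It fails at once if the small bottle is tipped over (angle between small_bottle_center's own z axis and vertical above 0.6 rad).
It fails at once if the medium bottle is tipped over (angle between medium_bottle_center's own z axis and vertical above 0.6 rad).
It fails at once if the squat bottle is tipped over (angle between squat_bottle_center's own z axis and vertical above 0.6 rad).
It also fails if it takes over 115 s, if anything falls off the work surface, if the arm or the gripper's body presses on something with over 40 N, if the wrist force passes 120 N, or if a joint passes its speed limit or range.

## Working session

There is one attempt and no reset: what is moved stays moved. The work goes in short steps, Python scripts to look and compute and a shell command to move; the robot and the scene stay as the last step left them, time stands still between calls to the robot, and variables do not carry over. Pictures are saved under pics/ and viewed, at most 14 in all, crops included, and the job is handed in when it is done.

```bash
mkdir -p pics; ls; cat > h.py <<'E'
import numpy as np,cv2
from workcell import bot
def grab(n,f):
    d=bot.grab_frame(n);cv2.imwrite(f'pics/{f}.png',d['color'][:,:,::-1]);np.savez(f'pics/{f}.npz',**{k:np.array(v) for k,v in d.items()});return d
E
python3 - <<'E'
from h import *
o=bot.get_obs();print(o)
for n in('scene','side','wrist'):
    d=grab(n,n+'0');print(d.keys(),d['camera_matrix'],d.get('extrinsics',d.get('T_tool_cam')))
E
```

```text
pics
{'clock': 0.0, 'joint_positions': array([-1.25060336e+00,  1.24528183e-01,  1.65164148e+00, -1.57100075e-05,
        1.36750492e+00, -8.25815741e-02]), 'qd': array([ 7.07855919e-04,  3.11885039e-05, -1.22987418e-03,  2.30505206e-04,
       -1.62587322e-03,  1.79960770e-03]), 'joint_torque': array([-4.29613056e-05, -4.17604494e+01, -3.59931564e+01,  7.74640124e-02,
        4.93131776e-02, -1.57257641e-04]), 'position': array([ 0.25456232, -0.59739085,  0.21339134]), 'eef_rot': array([-3.07607643e+00, -6.28000623e-01,  4.11338438e-04]), 'force': array([0.55181178, 0.10729341, 0.07126968]), 'torque': array([-0.01117312,  0.02593749,  0.00207552]), 'gripper_force': 0.0, 'width': 1.0005482903191811}
dict_keys(['color', 'camera_matrix', 'extrinsics']) [[400.93854688   0.         281.78780176]
 [  0.         400.93854688 209.04960706]
 [  0.           0.           1.        ]] [[-0.73533484  0.50884579 -0.44761438  0.05216247]
 [-0.67767725 -0.54622982  0.49232767  0.50200917]
 [ 0.00601855  0.66536377  0.74649503  0.86564261]
 [ 0.          0.          0.          1.        ]]
dict_keys(['color', 'camera_matrix', 'extrinsics']) [[476.03245813   0.         282.54738785]
 [  0.         476.03245813 217.26652254]
 [  0.           0.           1.        ]] [[ 0.99842532 -0.0432065   0.03577814  0.56251938]
 [ 0.05485803  0.6187072  -0.78370402 -0.85385603]
 [ 0.01172492  0.78443266  0.62010316  0.74835154]
 [ 0.          0.          0.          1.        ]]
dict_keys(['color', 'camera_matrix', 'T_tool_cam']) [[358.92419728   0.         279.29429308]
 [  0.         358.92419728 203.24636629]
 [  0.           0.           1.        ]] [[-4.86909399e-04  9.63551376e-01  2.67522912e-01  7.47031525e-02]
 [ 9.99999721e-01  3.17707846e-04  6.75760550e-04  1.19720796e-03]
 [ 5.66135880e-04  2.67523167e-01 -9.63551262e-01 -1.70499367e-01]
 [ 0.00000000e+00  0.00000000e+00  0.00000000e+00  1.00000000e+00]]
```

View pics/scene0.png

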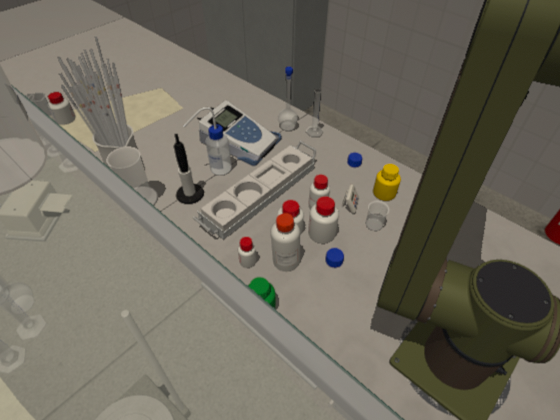

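View pics/side0.png

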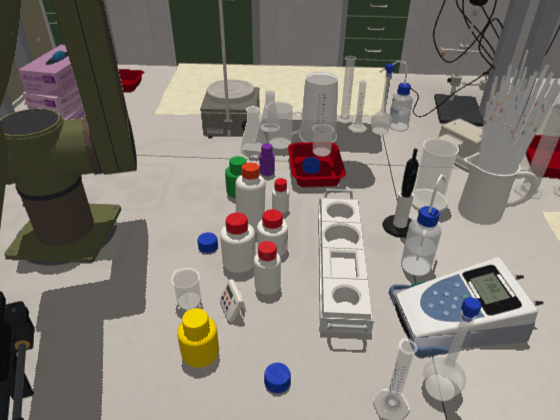

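The side view shows red caps at about (236,222), (272,218), (267,252) and (280,185), an orange cap at (251,172), and the timer at (232,300). The carrier runs from (340,209) to (346,295), with its slot third from the far end. I'll enlarge both views to get exact pixels.

```bash
python3 - <<'E'
import cv2
a=cv2.imread('pics/side0.png')[150:340,190:390];cv2.imwrite('pics/sidec.png',cv2.resize(a,None,fx=3.1,fy=3.1,interpolation=cv2.INTER_CUBIC))
a=cv2.imread('pics/scene0.png')[140:280,190:390];cv2.imwrite('pics/scenec.png',cv2.resize(a,None,fx=4,fy=4,interpolation=cv2.INTER_CUBIC))
E
```

```text
(no output)
```

View pics/sidec.png

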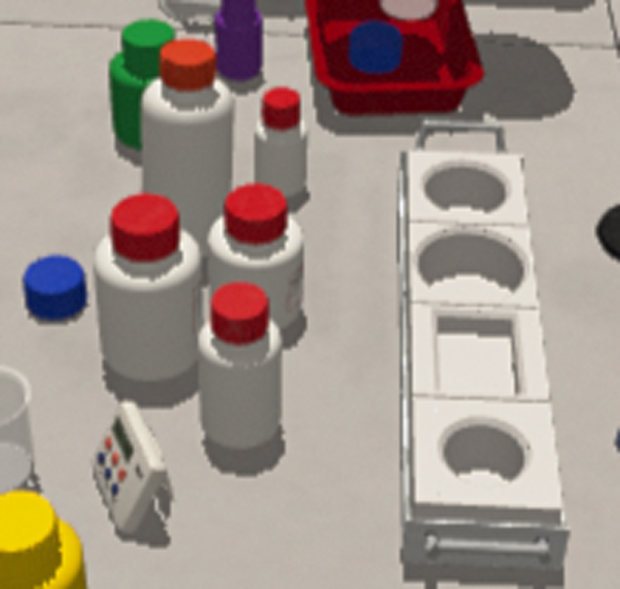

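View pics/scenec.png

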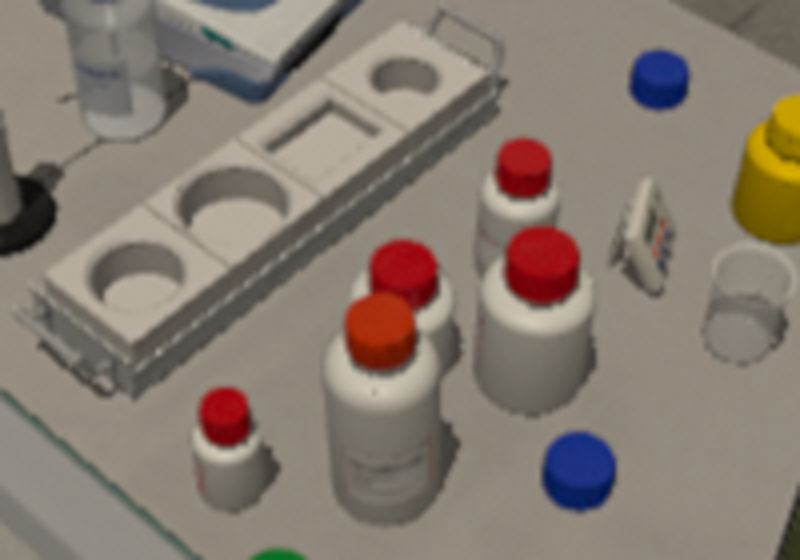

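```bash
cat >> h.py <<'E'
C={n:np.load(f'pics/{n}0.npz') for n in('scene','side')}
def ray(K,E,p):
    d=E[:3,:3]@np.array([(p[0]-K[0,2])/K[0,0],-(p[1]-K[1,2])/K[1,1],-1]);return E[:3,3],d
def onz(K,E,p,z):
    o,d=ray(K,E,p);return o+d*(z-o[2])/d[2]
def S(p,z):c=C['side'];return onz(c['camera_matrix'],c['extrinsics'],(190+(p[0]-1)/3.1,150+(p[1]-1)/3.1),z)
def V(p,z):c=C['scene'];return onz(c['camera_matrix'],c['extrinsics'],(190+(p[0]-1.5)/4,140+(p[1]-1.5)/4),z)
E
python3 - <<'E'
from h import *
np.set_printoptions(precision=4,suppress=True)
for n,s,v,z in [('stock',(145,213),(543,250),.126),('squat',(256,202),(404,264),.101),('med',(240,303),(525,160),.113),('small',(281,101),(224,408),.088),('tall',(188,57),(380,315),.169),
 ('i_small',(484,450),(405,75),.05),('i_large',(471,263),(232,205),.05),('i_med',(466,187),(138,274),.05),
 ('c-y-x',(416,503),(497,75),.05),('c+y-x',(410,152),(130,347),.05),
 ('slot -y-x',(438,385),(381,132),.05),('slot+y-x',(432,318),(299,178),.05),('slot +y+x',(515,318),(258,147),.05)]:
    print(n,S(s,z)[:2],V(v,z)[:2])
c=(S((416,503),.05)+S((562,509),.05)+S((410,152),.05)+S((522,155),.05))/4;print(c)
c=sum(V(q,.05) for q in((45,280),(130,347),(400,22),(497,75)))/4;print(c)
# timer side: bottom front edge & top front
print('timer side', [S(q,z)[:2] for q,z in(((100,480),0),((122,533),0),((125,405),.057),((160,470),.057))])
print('timer scene', [V(q,z)[:2] for q,z in(((628,270),0),((657,293),0),((648,180),.057),((670,240),.057))])
E
```

```text
stock [ 0.4303 -0.0778] [ 0.4313 -0.0776]
squat [ 0.502  -0.0287] [ 0.502  -0.0265]
med [ 0.5005 -0.1497] [ 0.4984 -0.1442]
small [0.5113 0.1193] [0.5109 0.1265]
tall [0.4468 0.0519] [0.4458 0.0591]
i_small [ 0.6598 -0.2081] [ 0.6621 -0.2083]
i_large [ 0.6593 -0.0249] [ 0.659  -0.0206]
i_med [0.6593 0.0667] [0.6586 0.0688]
c-y-x [ 0.6161 -0.2543] [ 0.6105 -0.2566]
c+y-x [0.6161 0.1101] [0.6144 0.1154]
slot -y-x [ 0.6321 -0.152 ] [ 0.6326 -0.1486]
slot+y-x [ 0.6295 -0.0864] [ 0.6432 -0.0725]
slot +y+x [ 0.6876 -0.0825] [ 0.6878 -0.0751]
[ 0.6608 -0.0713  0.05  ]
[ 0.6583 -0.0697  0.05  ]
timer side [array([ 0.411 , -0.2053]), array([ 0.4318, -0.2484]), array([ 0.4288, -0.1907]), array([ 0.4581, -0.2443])]
timer scene [array([ 0.4383, -0.203 ]), array([ 0.4098, -0.1992]), array([ 0.4543, -0.2363]), array([ 0.4083, -0.1989])]
```

```bash
python3 -m handwheel '[0,0,0,0,0,0]' 90; python3 -c "
import cv2
a=cv2.imread('pics/side0.png')[270:330,210:260];b=cv2.imread('pics/scene0.png')[175:225,335:385]
import numpy as np
cv2.imwrite('pics/tim.png',np.hstack([cv2.resize(x,(400,480),interpolation=cv2.INTER_CUBIC) for x in(a,b)]))"
```

```text
clock: 0.23
position: [0.2547, -0.5977, 0.214]
eef_rot: [-3.077, -0.628, 0.0]
force: [0.8, 0.8, 0.6]
width: 0.969
gripper_force: 0.0
```

View pics/tim.png

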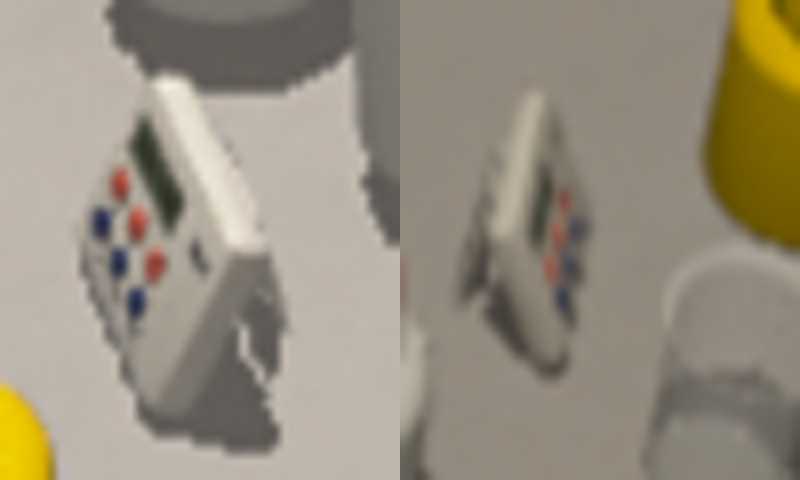

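The enlarged views put the carrier order from −y as small, slot, large, medium. The timer is yawed about 0.5 rad, with its foot behind. Next I'll hover with the wrist camera over the group to refine these positions.

```bash
python3 -m handwheel '[0,0,90,0,0,0, 0,0,90,0,0,0, 215,440,90,0,0,1.168, 215,440,90,0,0,1.168, 215,440,90,0,0,1.168, 215,440,90,0,0,1.168, 215,440,90,0,0,1.168, 215,440,90,0,0,1.168, 215,440,90,0,0,1.168, 215,440,90,0,0,1.168, 215,440,90,0,0,1.168, 215,440,90,0,0,1.168, 215,440,90,0,0,1.168, 215,440,90,0,0,1.168, 215,440,90,0,0,1.168, 215,440,90,0,0,1.168, 215,440,90,0,0,1.168, 215,440,90,0,0,1.168, 215,440,90,0,0,1.168, 215,440,90,0,0,1.168]'
cat >> h.py <<'E'
from scipy.spatial.transform import Rotation as R
def wcam(f):
    o=bot.get_obs();d=grab('wrist',f);T=np.eye(4);T[:3,:3]=R.from_rotvec(o['eef_rot']).as_matrix();T[:3,3]=o['position']
    E=T@d['T_tool_cam'];np.save(f'pics/{f}_E.npy',E);return d['color'],d['camera_matrix'],E
def reds(img):
    h=cv2.cvtColor(img,cv2.COLOR_RGB2HSV);m=(((h[...,0]<12)|(h[...,0]>170))&(h[...,1]>150)&(h[...,2]>60)).astype(np.uint8)
    n,_,s,c=cv2.connectedComponentsWithStats(m);return [(s[i],c[i]) for i in range(1,n) if s[i,4]>150]
E
python3 - <<'E'
from h import *
img,K,E=wcam('w1');print(K,E)
for s,c in reds(img):print(s,c)
E
```

```text
clock: 1.9
position: [0.4694, -0.1591, 0.3046]
eef_rot: [-2.224, -2.219, 0.0]
force: [0.1, 0.1, -1.0]
width: 0.945
gripper_force: 0.0
[[358.92419728   0.         279.29429308]
 [  0.         358.92419728 203.24636629]
 [  0.           0.           1.        ]] [[ 0.99999477  0.00202856  0.00251781  0.46989497]
 [-0.00262548  0.96393376  0.26612932 -0.08540665]
 [-0.00188714 -0.26613454  0.96393405  0.47506175]
 [ 0.          0.          0.          1.        ]]
[ 289   18   46   52 1795] [311.50417827  42.70362117]
[ 212   71   51   51 1989] [236.73755656  95.97637004]
[ 290  147   37   39 1099] [307.84713376 166.08280255]
```

View pics/w1.png

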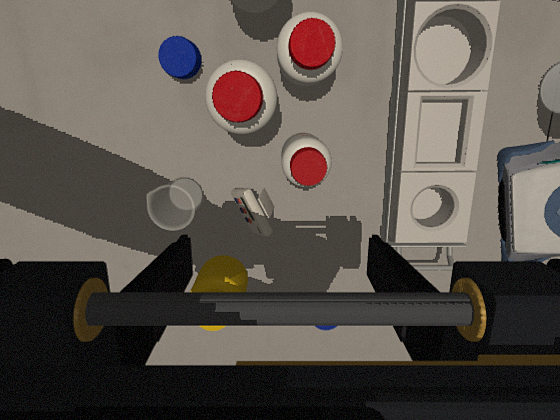

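The wrist view shows the squat cap at (312,42), stock at (237,96), medium at (308,166), the small hole at (435,207) and the timer near (255,210).

```bash
cat >> h.py <<'E'
def P(E,p,z,K=C and np.array([[358.924,0,279.294],[0,358.924,203.246],[0,0,1]])):return onz(K,E,p,z)
E
python3 - <<'E'
from h import *
np.set_printoptions(precision=4,suppress=True)
E=np.load('pics/w1_E.npy')
for n,p,z in [('squat',(311.5,42.5),.101),('stock',(237,96),.126),('med',(308.5,166),.113),('i_small',(435,207),.05),('i_large',(452,45),.05),
 ('b1',(398,171),.05),('b2',(475,171),.05),('b3',(407,91),.05),('b4',(486,91),.05)]: print(n,P(E,p,z)[:2])
im=cv2.imread('pics/w1.png')[180:242,225:285];cv2.imwrite('pics/timw.png',cv2.resize(im,None,fx=9,fy=9,interpolation=cv2.INTER_CUBIC))
E
```

```text
squat [ 0.5003 -0.0283]
stock [ 0.4298 -0.078 ]
med [ 0.4988 -0.1461]
i_small [ 0.6605 -0.208 ]
i_large [ 0.6583 -0.0235]
b1 [ 0.6111 -0.163 ]
b2 [ 0.7033 -0.1632]
b3 [ 0.6135 -0.0715]
b4 [ 0.7027 -0.0717]
```

View pics/timw.png

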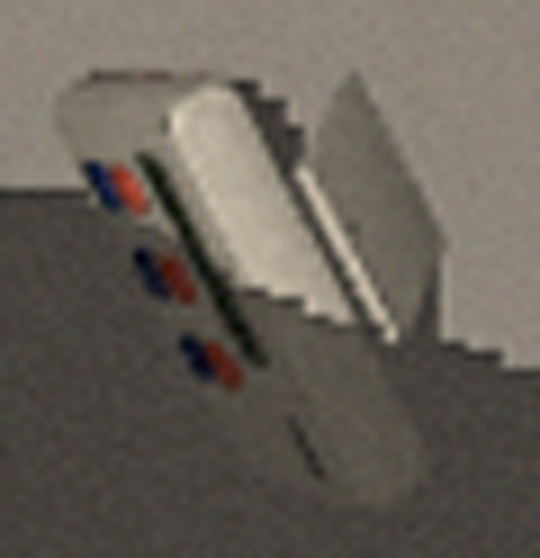

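```bash
python3 - <<'E'
from h import *
np.set_printoptions(precision=4,suppress=True)
E=np.load('pics/w1_E.npy')
for n,p,z in [('topL',(207,90),.057),('topR',(390,497),.057),('topFL',(172,118),.057),('topBL',(245,110),.057),('topBR',(425,465),.057),('foot top a',(298,170),.045),('foot top b',(392,335),.045),('foot bot a',(350,75),0.0),('foot bot b',(442,245),0.0),('frontbotL',(60,115),0.003)]: print(n,P(E,(225+(p[0]-4)/9,180+(p[1]-4)/9),z)[:2])
E
```

```text
topL [ 0.4309 -0.1838]
topR [ 0.4546 -0.2413]
topFL [ 0.4261 -0.1876]
topBL [ 0.4359 -0.1865]
topBR [ 0.4594 -0.2367]
foot top a [ 0.442  -0.1979]
foot top b [ 0.4547 -0.2217]
foot bot a [ 0.4472 -0.1949]
foot bot b [ 0.4609 -0.2216]
frontbotL [ 0.4036 -0.2003]
```

```bash
python3 -m handwheel '[29,11,0,0,0,0, 29,11,0,0,0,0, 29,11,-40,0,0,0, 29,11,-80,0,0,0, 29,11,-115,0,0,0, 29,11,-140,0,0,0, 29,11,-160,0,0,0, 29,11,-180,0,0,0, 29,11,-195,0,0,0, 29,11,-205,0,0,0, 29,11,-211,0,0,0, 29,11,-211,0,0,0, 29,11,-211,0,0,0]' 60; python3 -m handwheel '[0,0,0,0,0,0, 0,0,0,0,0,0, 0,0,0,0,0,0, 0,0,0,0,0,0, 0,0,0,0,0,0, 0,0,0,0,0,0]' 30
python3 - <<'E'
from h import *
wcam('w2')
E
```

```text
clock: 3.03
position: [0.4991, -0.1473, 0.0942]
eef_rot: [2.221, 2.221, 0.0]
force: [1.0, -0.2, -0.1]
width: 0.633
gripper_force: 0.0
clock: 3.53
position: [0.4992, -0.1471, 0.0944]
eef_rot: [2.221, 2.221, 0.001]
force: [0.0, 0.9, 1.2]
width: 0.397
gripper_force: 30.0
```

View pics/w2.png

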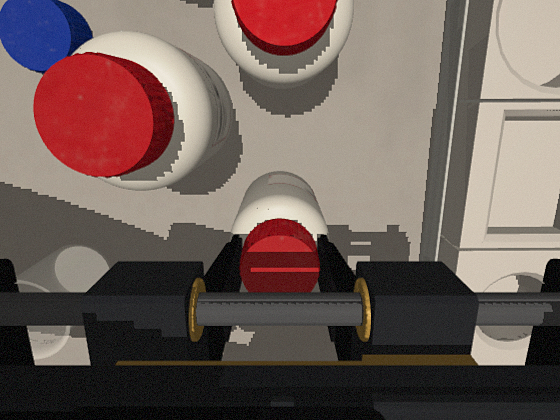

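Medium cap gripped. Now I'll lift, swing over and rotate to the medium insert.

```bash
python3 -m handwheel '[0,0,5,0,0,0, 0,0,15,0,0,0, 0,0,40,0,0,0, 0,0,75,0,0,0, 0,0,110,0,0,0, 0,0,130,0,0,0, 20,27,130,0,0,-0.12, 40,54,130,0,0,-0.24, 60,81,130,0,0,-0.36, 80,108,130,0,0,-0.48, 100,135,130,0,0,-0.6, 120,162,130,0,0,-0.72, 140,189,130,0,0,-0.84, 150,203,130,0,0,-0.96, 160,215,130,0,0,-1.08, 160,215,130,0,0,-1.2, 160,215,130,0,0,-1.32, 160,215,130,0,0,-1.44, 160,215,130,0,0,-1.57, 160,215,130,0,0,-1.57]'
python3 - <<'E'
from h import *
wcam('w3');grab('side','side3');print(bot.get_obs()['joint_positions'])
a=cv2.imread('pics/w3.png');b=cv2.imread('pics/side3.png')[120:330,200:480]
cv2.imwrite('pics/c3.png',np.hstack([cv2.resize(a,(400,300)),cv2.resize(b,(400,300))]))
E
```

```text
clock: 5.25
position: [0.6586, 0.0681, 0.2238]
eef_rot: [3.142, -0.002, -0.001]
force: [0.0, -0.8, -1.9]
width: 0.396
gripper_force: 30.0
[2.18644857e-02 1.44813212e-01 1.61168215e+00 3.73294127e-05
 1.38532703e+00 1.58890336e+00]
```

View pics/c3.png

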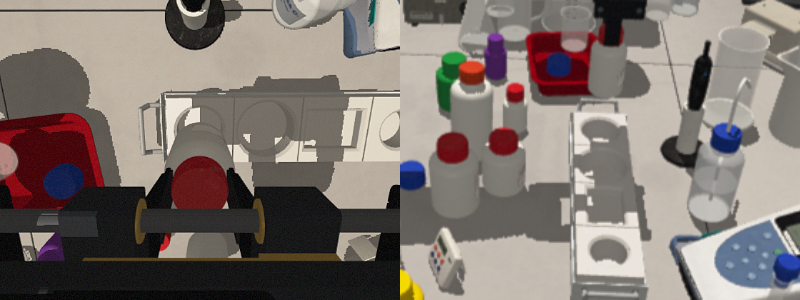

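The bottle hangs upright over the medium insert and clear of its neighbours, so I'll lower it.

```bash
python3 -m handwheel '[0,0,-25,0,0,0, 0,0,-50,0,0,0, 0,0,-65,0,0,0, 0,0,-75,0,0,0, 0,0,-82,0,0,0, 0,0,-88,0,0,0, 0,0,-94,0,0,0, 0,0,-100,0,0,0, 0,0,-106,0,0,0, 0,0,-110,0,0,0, 0,0,-114,0,0,0, 0,0,-116,0,0,0, 0,0,-117,0,0,0, 0,0,-117,0,0,0]'
python3 - <<'E'
from h import *
wcam('w4');grab('side','side4')
a=cv2.imread('pics/w4.png');b=cv2.imread('pics/side4.png')[120:330,200:480]
cv2.imwrite('pics/c4.png',np.hstack([cv2.resize(a,(400,300)),cv2.resize(b,(400,300))]))
E
```

```text
clock: 6.52
position: [0.6589, 0.068, 0.1067]
eef_rot: [-3.142, -0.001, -0.0]
force: [0.3, 1.0, -1.4]
width: 0.398
gripper_force: 30.0
```

View pics/c4.png

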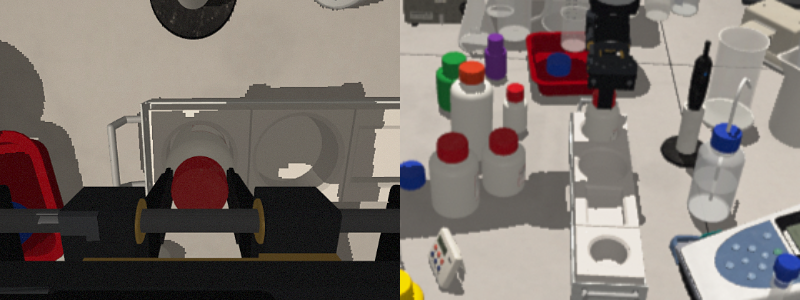

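```bash
python3 -m handwheel '[0,0,0,0,0,0, 0,0,0,0,0,0, 0,0,0,0,0,0, 0,0,10,0,0,0, 0,0,30,0,0,0, 0,0,70,0,0,0, 0,0,110,0,0,0, 0,0,140,0,0,0, -20,-12,140,0,0,0.12, -40,-24,140,0,0,0.24, -60,-36,140,0,0,0.36, -80,-48,140,0,0,0.48, -100,-60,140,0,0,0.6, -120,-72,140,0,0,0.72, -140,-84,140,0,0,0.84, -150,-92,140,0,0,0.96, -158,-96,140,0,0,1.08, -158,-96,140,0,0,1.2, -158,-96,140,0,0,1.32, -158,-96,140,0,0,1.44]' 68;  python3 -m handwheel '[0,0,0,0,0,0.12, 0,0,0,0,0,0.131, 0,0,0,0,0,0.131]'
python3 - <<'E'
from h import *
img,K,E=wcam('w5');np.set_printoptions(precision=4,suppress=True)
for s,c in reds(img):print(s,c,[P(E,c,z)[:2] for z in(.101,.088)])
a=cv2.imread('pics/w5.png');b=grab('side','side5')['color'][120:330,200:480,::-1]
cv2.imwrite('pics/c5.png',np.hstack([cv2.resize(a,(400,300)),cv2.resize(b,(400,300))]))
E
```

```text
clock: 8.28
position: [0.5007, -0.0282, 0.2479]
eef_rot: [2.354, 2.078, 0.002]
force: [0.3, 0.3, 0.5]
width: 0.716
gripper_force: 0.0
clock: 8.53
position: [0.5009, -0.028, 0.2475]
eef_rot: [2.222, 2.219, 0.001]
force: [-0.6, 0.1, -1.0]
width: 0.719
gripper_force: 0.0
[272   0  37  31 887] [290.1206  12.4239] [array([0.5098, 0.1163]), array([0.5101, 0.1192])]
[ 164   49   64   65 3221] [195.4331  80.9156] [array([0.4308, 0.0646]), array([0.4279, 0.0653])]
[ 448   50   61   52 2417] [478.2387  75.5379] [array([0.667 , 0.0684]), array([0.6738, 0.0693])]
[ 256  161   48   51 1930] [279.3575 185.8259] [array([ 0.5009, -0.0255]), array([ 0.5009, -0.0284])]
[ 172  218   56   52 1449] [200.5121 238.5128] [array([ 0.4265, -0.0762]), array([ 0.4235, -0.0812])]
```

View pics/c5.png

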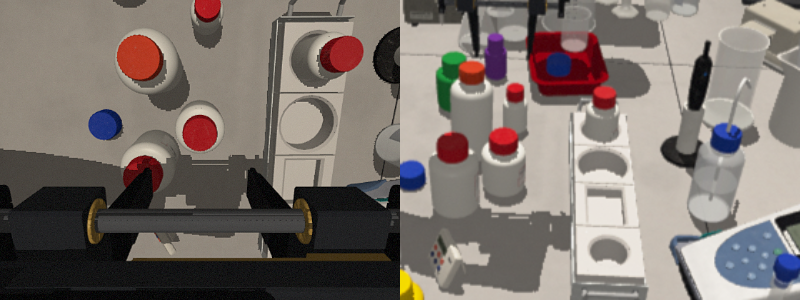

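The medium bottle stands seated. The squat cap is centred under the gripper, so I'll descend, grip and lift.

```bash
python3 -m handwheel '[0,1,-30,0,0,0, 0,1,-60,0,0,0, 0,1,-90,0,0,0, 0,1,-110,0,0,0, 0,1,-130,0,0,0, 0,1,-145,0,0,0, 0,1,-155,0,0,0, 0,1,-162,0,0,0, 0,1,-166,0,0,0, 0,1,-166,0,0,0, 0,1,-166,0,0,0]' 68; python3 -m handwheel '[0,0,0,0,0,0, 0,0,0,0,0,0, 0,0,0,0,0,0, 0,0,0,0,0,0, 0,0,0,0,0,0, 0,0,0,0,0,0]' 35;  python3 -m handwheel '[0,0,5,0,0,0, 0,0,15,0,0,0, 0,0,40,0,0,0, 0,0,75,0,0,0, 0,0,110,0,0,0, 0,0,110,0,0,0]'
```

```text
clock: 9.55
position: [0.5014, -0.0271, 0.0815]
eef_rot: [2.22, 2.222, 0.001]
force: [-0.1, 0.7, 0.3]
width: 0.713
gripper_force: 0.0
clock: 10.05
position: [0.5011, -0.027, 0.0812]
eef_rot: [2.22, 2.222, 0.001]
force: [0.3, 0.5, 2.2]
width: 0.476
gripper_force: 26.7
clock: 10.55
position: [0.5049, -0.0276, 0.1994]
eef_rot: [2.212, 2.215, 0.013]
force: [2.2, -0.4, -1.9]
width: 0.479
gripper_force: 28.3
```

```bash
python3 -m handwheel '[20,0,0,0,0,-0.12, 40,1,0,0,0,-0.24, 60,1,0,0,0,-0.36, 80,2,0,0,0,-0.48, 100,3,0,0,0,-0.6, 120,3,0,0,0,-0.72, 140,3,0,0,0,-0.84, 150,3,0,0,0,-0.96, 158,3,0,0,0,-1.08, 158,3,0,0,0,-1.2, 158,3,0,0,0,-1.32, 158,3,0,0,0,-1.44, 158,3,0,0,0,-1.571, 158,3,0,0,0,-1.571, 158,3,0,0,0,-1.571]'
python3 - <<'E'
from h import *
wcam('w6');a=cv2.imread('pics/w6.png');b=grab('side','side6')['color'][120:330,200:480,::-1]
cv2.imwrite('pics/c6.png',np.hstack([cv2.resize(a,(400,300)),cv2.resize(b,(400,300))]))
E
```

```text
clock: 11.8
position: [0.6582, -0.0239, 0.1898]
eef_rot: [-3.141, -0.006, 0.003]
force: [-0.6, 0.2, -3.6]
width: 0.479
gripper_force: 28.6
```

View pics/c6.png

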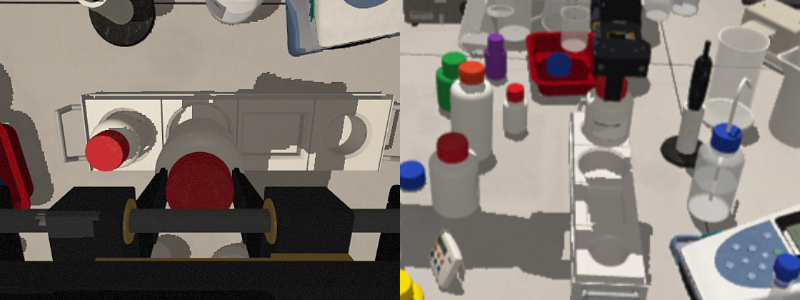

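The squat bottle hangs upright above the large insert. I'll lower and release it.

```bash
python3 -m handwheel '[0,0,-20,0,0,0, 0,0,-40,0,0,0, 0,0,-50,0,0,0, 0,0,-58,0,0,0, 0,0,-64,0,0,0, 0,0,-70,0,0,0, 0,0,-76,0,0,0, 0,0,-82,0,0,0, 0,0,-87,0,0,0, 0,0,-92,0,0,0, 0,0,-95,0,0,0, 0,0,-97,0,0,0, 0,0,-97,0,0,0, 0,0,-97,0,0,0]'
```

```text
clock: 13.07
position: [0.659, -0.024, 0.0939]
eef_rot: [3.142, 0.001, 0.001]
force: [-0.3, 0.7, -3.7]
width: 0.482
gripper_force: 28.6
```

```bash
python3 -m handwheel '[0,0,0,0,0,0, 0,0,0,0,0,0, 0,0,0,0,0,0, 0,0,10,0,0,0, 0,0,30,0,0,0, 0,0,70,0,0,0, 0,0,110,0,0,0, 0,0,150,0,0,0, -25,25,160,0,0,0.1, -50,50,160,0,0,0.2, -75,75,160,0,0,0.32, -100,100,160,0,0,0.44, -125,125,160,0,0,0.56, -140,140,160,0,0,0.68, -148,147,160,0,0,0.785, -148,147,160,0,0,0.785, -148,147,160,0,0,0.785, -148,147,160,0,0,0.785]' 65
python3 - <<'E'
from h import *
img,K,E=wcam('w7');np.set_printoptions(precision=4,suppress=True)
for s,c in reds(img):print(s,c,[P(E,c,z)[:2] for z in(.125,.113,.088)])
a=cv2.imread('pics/w7.png');b=grab('side','side7')['color'][120:330,200:480,::-1]
cv2.imwrite('pics/c7.png',np.hstack([cv2.resize(a,(400,300)),cv2.resize(b,(400,300))]))
E
```

```text
clock: 14.57
position: [0.5114, 0.1226, 0.2545]
eef_rot: [2.903, 1.199, 0.002]
force: [-0.3, -0.3, 0.2]
width: 0.682
gripper_force: 0.0
[ 112    0  201   90 5334] [222.6451  37.7233] [array([0.5687, 0.2399]), array([0.5689, 0.2425]), array([0.5692, 0.248 ])]
[ 423   92   55   46 2070] [449.9391 114.2729] [array([0.6566, 0.0705]), array([0.6603, 0.0663]), array([0.6679, 0.0577])]
[ 475  162   62   51 2467] [505.5343 187.0369] [array([ 0.6527, -0.0114]), array([ 0.6562, -0.0188]), array([ 0.6635, -0.0343])]
[261 165  32  34 851] [276.4606 181.4571] [array([0.5178, 0.1311]), array([0.5159, 0.1294]), array([0.512 , 0.1258])]
[255 281  40  12 337] [273.9436 287.0178] [array([0.4452, 0.0625]), array([0.4404, 0.0581]), array([0.4304, 0.0488])]
[254 326  41  11 318] [273.9717 330.0063] [array([0.4126, 0.0303]), array([0.4065, 0.0246]), array([0.3938, 0.0126])]
[340 352  36   9 236] [358.2585 356.7966] [array([ 0.4495, -0.0497]), array([ 0.4449, -0.0587]), array([ 0.4353, -0.0773])]
```

View pics/c7.png

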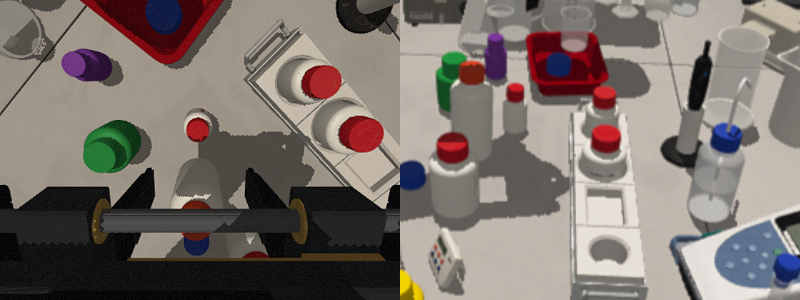

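Medium and squat are both seated. The small cap at (276,181) maps to about (0.511, 0.1245), so I'll descend on it.

```bash
python3 -m handwheel '[0,2,-30,0,0,0, 0,2,-65,0,0,0, 0,2,-100,0,0,0, 0,2,-130,0,0,0, 0,2,-150,0,0,0, 0,2,-165,0,0,0, 0,2,-175,0,0,0, 0,2,-182,0,0,0, 0,2,-186,0,0,0, 0,2,-186,0,0,0, 0,2,-186,0,0,0]' 52; python3 -m handwheel '[0,0,0,0,0,0, 0,0,0,0,0,0, 0,0,0,0,0,0, 0,0,0,0,0,0, 0,0,0,0,0,0, 0,0,0,0,0,0]' 20;  python3 -m handwheel '[0,0,5,0,0,0, 0,0,15,0,0,0, 0,0,40,0,0,0, 0,0,75,0,0,0, 0,0,110,0,0,0, 0,0,150,0,0,0, 0,0,160,0,0,0, 0,0,160,0,0,0]'
```

```text
clock: 15.58
position: [0.5116, 0.125, 0.0685]
eef_rot: [2.902, 1.202, 0.002]
force: [0.0, -0.9, 0.5]
width: 0.547
gripper_force: 0.0
clock: 16.08
position: [0.5111, 0.1252, 0.0682]
eef_rot: [2.902, 1.203, 0.001]
force: [-1.1, 0.1, 3.8]
width: 0.329
gripper_force: 30.0
clock: 16.75
position: [0.5132, 0.1254, 0.2333]
eef_rot: [2.9, 1.202, 0.015]
force: [1.2, 0.3, -1.0]
width: 0.329
gripper_force: 30.0
```

```bash
python3 -m handwheel '[30,-20,0,0,0,-0.06, 55,-45,0,0,0,-0.12, 75,-70,0,0,0,-0.18, 90,-100,0,0,0,-0.25, 105,-130,0,0,0,-0.32, 115,-160,0,0,0,-0.4, 125,-190,0,0,0,-0.48, 132,-220,0,0,0,-0.56, 138,-250,0,0,0,-0.64, 142,-280,0,0,0,-0.72, 145,-305,0,0,0,-0.785, 148,-322,0,0,0,-0.785, 148,-333,0,0,0,-0.785, 148,-333,0,0,0,-0.785, 148,-333,0,0,0,-0.785]'
python3 - <<'E'
from h import *
wcam('w8');a=cv2.imread('pics/w8.png');b=grab('side','side8')['color'][120:330,200:480,::-1]
cv2.imwrite('pics/c8.png',np.hstack([cv2.resize(a,(400,300)),cv2.resize(b,(400,300))]))
E
```

```text
clock: 18.0
position: [0.6584, -0.2074, 0.2266]
eef_rot: [-3.14, -0.002, 0.002]
force: [-0.4, 0.7, -1.0]
width: 0.329
gripper_force: 30.0
```

View pics/c8.png

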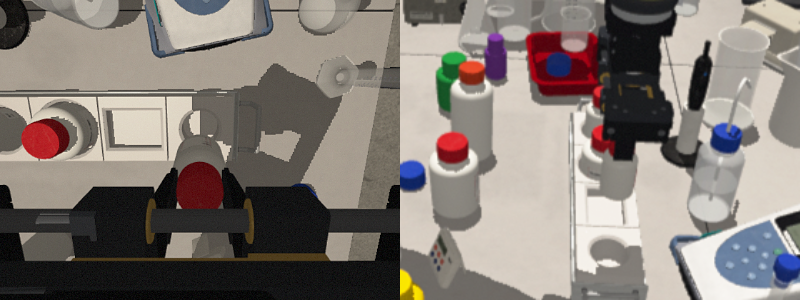

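I've now viewed all 14 pictures, so the rest goes by numbers. The small bottle hangs upright at its insert, and I'll lower it.

```bash
python3 -m handwheel '[0,0,-30,0,0,0, 0,0,-60,0,0,0, 0,0,-85,0,0,0, 0,0,-100,0,0,0, 0,0,-108,0,0,0, 0,0,-114,0,0,0, 0,0,-120,0,0,0, 0,0,-126,0,0,0, 0,0,-132,0,0,0, 0,0,-137,0,0,0, 0,0,-142,0,0,0, 0,0,-145,0,0,0, 0,0,-147,0,0,0, 0,0,-147,0,0,0, 0,0,-147,0,0,0]'
```

```text
clock: 19.35
position: [0.6589, -0.2081, 0.0809]
eef_rot: [3.141, 0.001, 0.001]
force: [-0.4, -0.6, -1.6]
width: 0.33
gripper_force: 30.0
```

```bash
python3 -m handwheel '[0,0,0,0,0,0, 0,0,0,0,0,0, 0,0,0,0,0,0, 0,0,10,0,0,0, 0,0,30,0,0,0, 0,0,70,0,0,0, 0,0,110,0,0,0, 0,0,150,0,0,0, -20,0,160,0,0,0, -40,0,160,0,0,0]' 50
python3 - <<'E'
from h import *
np.set_printoptions(precision=3,suppress=True)
s=lambda p,z:onz(C['side']['camera_matrix'],C['side']['extrinsics'],p,z)[:2]
v=lambda p,z:onz(C['scene']['camera_matrix'],C['scene']['extrinsics'],p,z)[:2]
print('wash side base/top',s((419,266),0),s((428,215),.14),s((428,215),.18),'scene',v((221,166),0),v((216,131),.14),v((216,131),.18))
print('yellow cap',s((196,320),.101),v((391,172),.101))
print('meter corner',s((395,292),.05),s((400,330),.03),v((198,125),.03))
print('beaker',s((186,298),0),v((375,222),0))
img,K,E=wcam('w9')
for st,c in reds(img):print(st,c,[P(E,c,z)[:2] for z in(.125,.113,.100)])
E
```

```text
clock: 20.18
position: [0.6214, -0.209, 0.2486]
eef_rot: [3.137, 0.002, 0.017]
force: [0.6, -0.8, -0.2]
width: 0.526
gripper_force: 0.0
wash side base/top [ 0.836 -0.064] [ 0.83  -0.056] [ 0.812 -0.109] scene [ 0.838 -0.072] [ 0.836 -0.07 ] [ 0.793 -0.039]
yellow cap [ 0.392 -0.33 ] [ 0.382 -0.312]
meter corner [ 0.758 -0.194] [ 0.76  -0.272] [ 1.025 -0.137]
beaker [ 0.334 -0.193] [ 0.346 -0.212]
[  36  123   65   53 2681] [ 67.935 148.99 ] [array([ 0.662, -0.038]), array([ 0.661, -0.031]), array([ 0.659, -0.024])]
[260 131  34  36 946] [276.979 148.763] [array([ 0.662, -0.209]), array([ 0.661, -0.209]), array([ 0.66 , -0.209])]
```

```bash
python3 -m handwheel '[-15,0,0,0,0,0.12, -30,-1,0,0,0,0.24, -45,-2,0,0,0,0.36, -60,-3,0,0,0,0.48, -75,-4,0,0,0,0.6, -90,-5,0,0,0,0.72, -105,-6,0,0,0,0.84, -120,-7,0,0,0,0.96, -135,-7,0,0,0,1.08, -150,-7,0,0,0,1.2, -165,-7,0,0,0,1.32, -181,-7,0,0,0,1.44, -181,-7,0,0,0,1.56, -181,-7,0,0,0,1.68, -181,-7,0,0,0,1.8, -181,-7,0,0,0,1.92, -181,-7,0,0,0,2.033, -181,-7,0,0,0,2.033, -181,-7,0,0,0,2.033]' 68
python3 - <<'E'
from h import *
np.set_printoptions(precision=4,suppress=True)
img,K,E=wcam('w10')
# edges near timer: predicted image of model corners
def proj(X):
    q=E[:3,:3].T@(np.array(X)-E[:3,3]);return K[0,0]*q[0]/-q[2]+K[0,2],-K[1,1]*q[1]/-q[2]+K[1,2]
print(proj((.436,-.216,.057)),E[:3,3])
u,v=map(int,proj((.436,-.216,.057)))
g=cv2.cvtColor(img,cv2.COLOR_RGB2HSV);sub=img[v-70:v+80,u-70:u+70]
# coloured buttons and dark display
h=cv2.cvtColor(sub,cv2.COLOR_RGB2HSV);m=(h[...,1]>110).astype(np.uint8)
n,_,s,c=cv2.connectedComponentsWithStats(m)
for i in range(1,n):
    if 6<s[i,4]<600: print(s[i],c[i]+[u-70,v-70],sub[int(c[i][1]),int(c[i][0])])
E
```

```text
clock: 21.82
position: [0.4378, -0.215, 0.2411]
eef_rot: [1.656, 2.669, 0.0]
force: [0.8, 0.0, 0.3]
width: 0.714
gripper_force: 0.0
(np.float64(277.9404650099162), np.float64(180.34087188199413)) [ 0.4049 -0.149   0.4116]
[54 44  4  6 15] [262.6    156.5333] [21 30 53]
[59 45  4  7 25] [267.44 157.88] [127  58  43]
[55 57  3  6 14] [262.7143 169.6429] [19 25 51]
[59 58  4  8 27] [267.5556 171.4074] [124  60  46]
[55 70  3  6 14] [262.7143 182.5   ] [ 9 23 51]
[59 72  4  7 24] [267.5    184.7917] [127  53  40]
```

The three button rows share one image column, so the yaw is exact. Next I'll check the along-width and depth offsets.

```bash
python3 - <<'E'
from h import *
np.set_printoptions(precision=4,suppress=True,linewidth=200)
E=np.load('pics/w10_E.npy');t=.4625;L=np.array([[np.cos(t),np.sin(t)],[-np.sin(t),np.cos(t)]])
for p,z in (((262.7,169.6),.012),((262.7,169.6),.02),((267.5,171.4),.02),((267.5,171.4),.03)):print(z,L@P(E,p,z)[:2])
g=cv2.cvtColor(cv2.imread('pics/w10.png'),cv2.COLOR_BGR2GRAY)
print('row170',g[165:171,250:312].mean(0).astype(int))
for c in(278,281,284):print('col',c,g[120:236,c])
E
```

```text
0.012 [ 0.2765 -0.3848]
0.02 [ 0.2768 -0.3834]
0.02 [ 0.2821 -0.3854]
0.03 [ 0.2825 -0.3836]
row170 [148 146 147 148 146 147 146 149 146 104  98  77  46  63  91 115 107 104 110 121 139 132  42  40  35  37  72 136 144 144 158 196 197 190 188 184 184 179 172 159 135 170 184 100 115 110 110 148 148
 146 145 146 146 146 147 147 146 148 147 146 147 147]
col 278 [148 147 150 146 149 150 150 150 148 149 146 150 146 149 148 149 146 145 149 146 152 146 148 151 150 143 121 133 142 146 149 143 147 141 147 145 149 150 146 149 146 144 144 138 144 150 148 141 141
 145 144 140 140 138 142 143 140 141 140 141 141 141 144 143 141 138 135 136 140 136 136 136 131 135 137 132 137 131 139 136 138 134 138 133 132 134 133 131 131 123 130 146 148 143 144 153 150 143
 148 146 145 151 141  66  73  73  72  97 158 154  82  73  76  73  77  73]
col 281 [147 145 149 148 145 146 150 147 151 151 154 150 148 149 149 148 149 148 151 148 150 148 148 151 145 147 145 117 136 135 108 178 184 199 199 199 199 201 200 195 200 195 195 197 200 203 195 195 195
 194 194 199 191 195 205 202 199 200 199 201 204 202 200 200 206 202 199 197 202 200 200 200 199 202 194 194 193 194 191 197 196 196 190 195 201 199 196 196 194 185 158  99 149 144 146 148 150 147
 144 148 149 156 147  68  78  69  77  71  98 147  60  70  73  75  76  74]
col 284 [145 150 145 146 150 150 148 151 147 147 153 152 148 150 151 147 146 151 151 146 149 145 146 148 147 147 150 136 124 160 197 189 191 191 188 191 191 188 186 188 187 183 185 186 186 189 189 190 190
 188 183 192 189 190 187 185 185 185 191 190 192 191 188 188 190 185 188 189 187 187 193 185 184 181 183 181 189 184 182 185 188 188 187 191 183 186 182 185 180 170 156 134 148 147 147 147 148 146
 147 146 156 140  81  69  76  71  75  74 114 143  61  74  77  75  74  73]
```

Everything agrees with the estimate: timer centre (0.436, −0.216), yaw 0.4625. I'll descend and grip.

```bash
python3 -m handwheel '[0,0,-35,0,0,0, 0,0,-70,0,0,0, 0,0,-105,0,0,0, 0,0,-135,0,0,0, 0,0,-160,0,0,0, 0,0,-180,0,0,0, 0,0,-195,0,0,0, 0,0,-207,0,0,0, 0,0,-215,0,0,0, 0,0,-220,0,0,0, 0,0,-220,0,0,0, 0,0,-220,0,0,0]' 68;python3 -m handwheel '[0,0,0,0,0,0, 0,0,0,0,0,0, 0,0,0,0,0,0, 0,0,0,0,0,0, 0,0,0,0,0,0, 0,0,0,0,0,0, 0,0,0,0,0,0]' 10
```

```text
clock: 22.87
position: [0.4382, -0.2153, 0.0213]
eef_rot: [1.652, 2.671, -0.0]
force: [0.0, -1.2, -0.1]
width: 0.713
gripper_force: 0.0
clock: 23.45
position: [0.4379, -0.215, 0.0207]
eef_rot: [1.653, 2.671, 0.0]
force: [0.7, 0.2, 0.7]
width: 0.348
gripper_force: 28.2
```

```bash
cat > tl.py <<'E'
from h import *
import sys
img,K,E=wcam(sys.argv[1])
h=cv2.cvtColor(img,cv2.COLOR_RGB2HSV);m=((h[...,1]>110)&(h[...,2]>35)).astype(np.uint8)
m[:, :180]=0;m[:,380:]=0;m[:120]=0
n,_,s,c=cv2.connectedComponentsWithStats(m)
for i in range(1,n):
    if 6<s[i,4]<900: print(s[i],c[i].round(1),img[int(c[i][1]),int(c[i][0])])
E
python3 tl.py w11; python3 -m handwheel '[0,0,2,0,0,0, 0,0,5,0,0,0, 0,0,10,0,0,0, 0,0,20,0,0,0, 0,0,40,0,0,0, 0,0,40,0,0,0, 0,0,40,0,0,0]'; python3 tl.py w12
```

```text
[239 211   8  16  80] [242.9 218.6] [16 30 54]
[248 218  10  18 134] [252.6 226.6] [132  61  52]
[249 247   9  18 127] [253.  255.4] [82 35 24]
[250 275   8  17 112] [253.5 283.1] [87 43 30]
[199 278  16  64 569] [205.1 309.8] [69 52 27]
[344 278  16  64 560] [353.5 309.6] [68 57 35]
clock: 24.08
position: [0.439, -0.2158, 0.0625]
eef_rot: [1.65, 2.668, -0.0]
force: [1.3, -0.2, -0.8]
width: 0.348
gripper_force: 28.2
[240 211   7  16  72] [243.1 219. ] [21 26 45]
[248 218  10  18 131] [252.7 226.7] [90 39 32]
[249 247   9  18 123] [253.1 255.4] [90 41 33]
[247 272   1   8   8] [247.  275.5] [ 9 19 39]
[249 275  10  17 115] [253.5 283.2] [91 47 37]
[199 278  16  64 580] [205.1 309.7] [71 52 22]
[344 278  17  64 567] [353.4 309.5] [64 53 26]
```

```bash
python3 - <<'E'
from h import *
np.set_printoptions(precision=4,suppress=True)
t=.4625;L=np.array([[np.cos(t),np.sin(t)],[-np.sin(t),np.cos(t)]])
a,b=np.load('pics/w10_E.npy'),np.load('pics/w11_E.npy')
for z in(.016,.02,.024,.028,.032):
  print(z,[(L@P(E,p,z)[:2]) for E,p in((a,(267.5,171.4)),(b,(253,255.4)),(a,(267.44,157.9)),(b,(252.6,226.6)))])
E
```

```text
0.016 [array([ 0.282 , -0.3862]), array([ 0.2815, -0.3909]), array([ 0.2821, -0.3711]), array([ 0.2817, -0.3749])]
0.02 [array([ 0.2821, -0.3854]), array([ 0.2819, -0.3891]), array([ 0.2822, -0.3705]), array([ 0.282 , -0.3735])]
0.024 [array([ 0.2823, -0.3847]), array([ 0.2822, -0.3874]), array([ 0.2824, -0.3699]), array([ 0.2823, -0.3721])]
0.028 [array([ 0.2824, -0.384 ]), array([ 0.2825, -0.3856]), array([ 0.2825, -0.3693]), array([ 0.2826, -0.3707])]
0.032 [array([ 0.2825, -0.3833]), array([ 0.2828, -0.3839]), array([ 0.2826, -0.3688]), array([ 0.2829, -0.3693])]
```

Timer held upright without slipping. Moving it over the pocket and squaring the yaw.

```bash
python3 -m handwheel '[0,0,30,0,0,0, 0,0,60,0,0,0, 0,0,80,0,0,0, 20,9,80,0,0,-0.05, 40,18,80,0,0,-0.1, 60,27,80,0,0,-0.15, 80,36,80,0,0,-0.2, 100,45,80,0,0,-0.25, 120,54,80,0,0,-0.3, 140,63,80,0,0,-0.35, 160,72,80,0,0,-0.4, 180,81,80,0,0,-0.4625, 200,90,80,0,0,-0.4625, 212,95,80,0,0,-0.4625, 220,98,80,0,0,-0.4625, 223,99,80,0,0,-0.4625, 223,99,80,0,0,-0.4625, 223,99,80,0,0,-0.4625]'; python3 tl.py w13
```

```text
clock: 25.63
position: [0.66, -0.1162, 0.14]
eef_rot: [-2.22, -2.221, 0.001]
force: [0.1, 0.3, -1.3]
width: 0.347
gripper_force: 28.2
[240 212   7  15  86] [243.  219.1] [24 32 54]
[249 218   9  18 127] [252.8 226.7] [129  55  41]
[249 247   9  18 125] [253.  255.5] [77 28 24]
[249 275  10  17 118] [253.5 283.1] [75 34 16]
[199 278  16  64 548] [205.2 309.6] [54 43 16]
[344 278  16  64 558] [353.4 309.6] [60 50 28]
```

```bash
python3 -m handwheel '[0,-1,-20,0,0,0, 0,-1,-40,0,0,0, 0,-1,-50,0,0,0, 0,-1,-58,0,0,0, 0,-1,-64,0,0,0, 0,-1,-69,0,0,0, 0,-1,-73,0,0,0, 0,-1,-76,0,0,0, 0,-1,-79,0,0,0, 0,-1,-82,0,0,0, 0,-1,-84,0,0,0, 0,-1,-86,0,0,0, 0,-1,-87,0,0,0, 0,-1,-87,0,0,0, 0,-1,-87,0,0,0]'; python3 tl.py w14
```

```text
clock: 26.93
position: [0.6608, -0.117, 0.0537]
eef_rot: [-2.221, -2.222, -0.0]
force: [-0.7, -0.1, -1.7]
width: 0.346
gripper_force: 28.2
[239 211   8  16  89] [242.8 219. ] [18 26 54]
[249 218   9  18 127] [252.8 226.7] [124  58  41]
[249 247   9  18 125] [253.  255.4] [83 44 36]
[249 275  10  18 116] [253.5 283.3] [79 39 25]
[199 278  16  64 554] [205.1 309.4] [54 44 26]
[344 278  16  64 557] [353.5 309.5] [62 54 31]
```

No contact and no slip, with the underside about 1 mm above the pocket floor. I'll release with a modest opening and retreat to hover, then check.

```bash
python3 -m handwheel '[0,0,0,0,0,0, 0,0,0,0,0,0, 0,0,0,0,0,0, 0,0,0,0,0,0, 0,0,5,0,0,0, 0,0,15,0,0,0, 0,0,40,0,0,0, 0,0,80,0,0,0, 0,0,120,0,0,0, 0,0,160,0,0,0, 0,0,200,0,0,0, 0,0,230,0,0,0, 0,0,230,0,0,0, 0,0,230,0,0,0]' 58; python3 tl.py w15; python3 - <<'E'
from h import *
np.set_printoptions(precision=4,suppress=True,linewidth=200)
E=np.load('pics/w15_E.npy');im=cv2.imread('pics/w15.png')
for st,c in reds(im[:,:,::-1]):print(st,c,[P(E,c,z)[:2] for z in(.125,.113,.100)])
g=cv2.cvtColor(im,cv2.COLOR_BGR2GRAY)
K=np.load('pics/w15.npz')['camera_matrix']
def proj(X):
    q=E[:3,:3].T@(np.array(X)-E[:3,3]);return np.array([K[0,0]*q[0]/-q[2]+K[0,2],-K[1,1]*q[1]/-q[2]+K[1,2]])
for X in((.6595,-.1165,.089),(.667,-.1495,.089),(.667,-.0835,.089)):print(proj(X))
u,v=proj((.667,-.1165,.089)).astype(int)
print('row',u-50,g[v-3:v+4,u-50:u+50].mean(0).astype(int));print('col',v-60,g[v-60:v+60,u-2:u+3].mean(1).astype(int))
E
```

```text
clock: 28.15
position: [0.6621, -0.1173, 0.2886]
eef_rot: [2.216, 2.217, 0.006]
force: [-0.6, 0.7, 0.2]
width: 0.614
gripper_force: 0.0
[260 151   3   6  15] [260.9 153.4] [ 5 13 44]
[264 152   4   7  23] [265.6 155.1] [123  51  39]
[260 164   3   6  15] [260.9 166.3] [26 28 55]
[264 165   4   7  24] [265.5 168.2] [114  46  35]
[260 177   3   5  15] [261. 179.] [25 31 60]
[264 178   4   7  22] [265.6 181.2] [121  53  43]
[261 241  29  34 760] [275.1 257.5] [79  4  0]
[ 251   59   48   50 1886] [274.7561  83.378 ] [array([ 0.659 , -0.0262]), array([ 0.6589, -0.0256]), array([ 0.6588, -0.0249])]
[   0  116   65   52 2669] [ 31.3885 141.184 ] [array([ 0.4354, -0.0767]), array([ 0.4273, -0.0779]), array([ 0.4185, -0.0792])]
[262 242  28  32 727] [275.     257.4484] [array([ 0.6587, -0.1929]), array([ 0.6586, -0.1982]), array([ 0.6585, -0.2041])]
[275.7853 175.9694]
[282.8587 206.2374]
[283.0333 144.2289]
row 232 [142 140 140 160 166 143 186 183 181 181 181 180 181 180 182 182 183 178 150 147 136 108 143 190 185 161 111 118  85  87  98 121 135 120 120 131 140 135  39  35  36  40  82 152 143 148 166 187 180
 177 175 171 165 162 146 130 171 188  79  93  82 106 192 183 186 175  76 156 151 148 160 184 182 180 181 181 180 181 181 180 182 185 172 103 180 125 143 143 143 142 143 139 143 142 142 142 141 143
 142 142]
col 115 [109 171 153 140 119  87  76  84  85  83  85  82 124 187  67 142 194 187 184 154 135 132 112  76 115 195 185 186 186 181 140 126 162 175 173 174 177 177 178 176 175 175 175 174 173 175 175 176 175
 177 176 174 173 175 176 176 172 171 172 173 175 174 175 176 177 175 175 173 173 177 174 172 170 171 169 171 172 174 169 169 172 171 170 169 171 171 170 171 166 162 153 154 162 109 125 186 179 178
 178 176 179 178 178 179 179 183 171  81  77  78  81  81  81  86 107 105  80  80  84  85]
```

```bash
python3 - <<'E'
from h import *
np.set_printoptions(precision=1,suppress=True)
for cam in('side','scene'):
    d=grab(cam,cam+'F');K,E=d['camera_matrix'],d['extrinsics']
    print(cam,[(list(map(int,s)),c.round(1)) for s,c in reds(d['color']) if s[4]<1500])
    for n,x,y,t,r in(('sm',.659,-.208,.1,.016),('med',.659,.068,.125,.0195),('sq',.659,-.024,.113,.023)):
        a=np.linspace(0,6.283,60);X=np.vstack([np.c_[x+r*np.cos(a),y+r*np.sin(a),0*a+z] for z in(t,t-.022)])
        q=(X-E[:3,3])@E[:3,:3];u=K[0,0]*q[:,0]/-q[:,2]+K[0,2];v=K[1,1]*q[:,1]/q[:,2]+K[1,2];print(n,u.min(),v.min(),np.ptp(u),np.ptp(v))
E
```

```text
side [([111, 70, 33, 22, 559], array([125.5,  79.6])), ([527, 135, 15, 28, 187], array([532.7, 147.3])), ([544, 138, 16, 41, 348], array([553.9, 163.5])), ([241, 163, 19, 16, 255], array([249.8, 170.4])), ([334, 208, 20, 19, 316], array([343.8, 216.7])), ([226, 213, 22, 21, 390], array([236.4, 223. ])), ([340, 272, 15, 19, 232], array([347.2, 281. ]))]
sm 338.4484967610225 270.84620629487256 17.8871989650533 20.17098264075554
med 333.49689780987455 179.34185550067215 17.586432083364798 17.28535195773179
sq 332.69677377142057 205.96939049199557 21.887832552951124 20.77776724377108
scene [([240, 169, 16, 16, 211], array([247.1, 176.6])), ([214, 184, 15, 15, 174], array([221.2, 191. ])), ([317, 196, 18, 20, 291], array([325.2, 205.4])), ([276, 214, 17, 18, 265], array([284. , 222.6]))]
sm 286.4926819321183 142.70651307357457 10.864539522007703 12.616230644436484
med 213.73867584087077 183.26202929379122 15.91672679546491 16.600909032731977
sq 238.71956871645543 168.33512794965756 17.251494740219528 17.42460210321164
```

```bash
python3 -m handwheel '[0,0,10,0,0,0, 0,0,10,0,0,0, 0,0,10,0,0,0, 0,0,10,0,0,0]' && python3 -c "
from workcell import bot;print(bot.close_job())"
```

```text
clock: 28.63
position: [0.6607, -0.117, 0.2933]
eef_rot: [-2.221, -2.222, 0.0]
force: [0.3, -1.2, 0.6]
width: 0.609
gripper_force: 0.0
the job is handed in; nothing more can be done
None
```

I packed the small, medium and squat bottles and the timer into their inserts and handed the job in at 28.6 s. The tall and stock bottles were not touched, and the last measurements matched seated positions within a few millimetres, but the hand-in call returned no verdict.

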